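# Run the gear knob along the tray fence into its sprung dock

## Robot

A 7-joint arm with a two-finger parallel gripper is mounted at the origin on the work surface. World frame = base frame: x ahead of the robot, y to its left, z up, the work surface at z = 0. Lengths are in m, angles in degrees, forces in N, time in s.
With the tool pointing down it reaches from about 0.4 to 0.9 m from the base axis. Payload 5.5 kg.
Tool frame: the origin (TCP) lies at the very end of the fingers, on their centre line; the grasp point (between the pads) lies 19 mm behind it; z points along the fingers, x is the direction in which the jaws open and shut, and the axes are right-handed (so a half turn about z gives the same grasp; the last joint's range is limited). The gripper opens to 92 mm and grips with 3 to 60 N. Pads are 19 mm wide; open, the fingers measure 130 mm over their backs; the gripper's body (75 mm by 190 mm) begins 47 mm behind the grasp point.
Start: joints at [-58.373, 28.699, -24.465, 88.831, 12.651, 65.22, -12.049], TCP at [0.185, 0.623, 0.227] pointing down, gripper open.
Joint ranges: [-164.97, 164.97], [-17.58, 116.51], [-87.97, 89.64], [11.32, 138.91], [-80.73, 260.73], [10.89, 115.49], [-147.41, 147.41]. Speed limits (degrees/s): [147.25, 147.25, 180, 180, 180, 180, 180].

## Interface

Orientations are given as a 3x3 rotation matrix whose columns are the frame's x, y, z axes.
In Python, from cell import arm gives the robot as it stands.
- The arm moves only by the shell command python3 -m crank 'ROWS' [FORCE]. ROWS is JSON, a list of rows, each a list of 3 entries, a list of its own where there are three numbers: the closure, from 0 (fully open) to 1 (shut), then the shift along the tool's x, y, z as a fraction of full scale, then the turn, a rotation vector about the tool's x, y, z as a fraction of full scale. A call has 1 to 8 rows; each row shifts and turns the commanded pose from where the row before left it, along the tool's axes as they then stand; what a row does not reach is not made up. Full scale, the value 1, is 75 mm for a shift and 45 degrees for a turn. A row lasts 1/10 s, in which the tool goes at most 50 mm and 8.59 degrees, less where a joint would pass 70% of its speed; a pose out of reach is approached as far as the arm can. A call with a number of a shift or a turn outside -1 to 1 is refused whole. A call with a gripper value outside its range is refused whole. The fingers move at their own pace and stop on an object; FORCE is the grip in N (left out, the last holds). Time passes only in rows, so rows that do not move let the fingers close. It gives the time, the measured TCP pose, the force and the opening at its end, in the units of the state.
- arm.get_state(): the state, without advancing time (a new reading comes with each control period).
- arm.get_image(name): name is "scene" or "top"; returns the picture (480x640x3 uint8, red, green, blue); there is no depth.
- arm.camera_model(name): a dict with "K" (3x3 intrinsics, pixels), "cam_to_world" (4x4, takes a point from camera to world coordinates). Camera axes: x right, y down, z forward; pixel columns grow to the right and rows downward; lengths in m; the calibration is good to about 2 mm. A picture is of the moment at which its call begins. camera_model takes no time and is no camera call.
- arm.hand_in(): hands the job in, once; it reports no verdict.
The state is a dict: "t": time; "joints": joint angles; "dq": joint speeds; "tau": joint torques, N m; "tool_pos": TCP position; "ee_rot": TCP orientation; "ft_force": force on the tool from outside, world axes, zero at the start; "wrist_torque": the same for the moment, N m; "grip_width": finger opening in m.
Only numpy, scipy, OpenCV 4.12 (cv2) and the standard library are available. Lean on these libraries where they do the work, as an engineer would, in place of code of your own. Each camera call takes 0.05 s, during which the arm holds its last target.

## Task

A wheel-shaped gear knob lies loose on the open switch tray. Without lifting it, nudge it sideways until it rests against the tray's tall fence before it reaches the scribed line, then push it along, kept against the fence all the way, and press it home into the sprung dock at the end so that the catch snaps shut behind it and the sprung pad stays pressed in; then let go and move clear. Push gently, never with more than 22 N on the knob, and leave the master toggle, the fuel selector and the test plug as they are.

Things in the scene. Friction and masses are not known exactly. Their poses are not given: they have to be found in the camera images.
- tray: Fixed aluminium tray, 216 x 460 mm, floor top at z = 4 mm. Origin under it at mid-length on the table; x points to the tall fence, y along the fence to the dock. Fence: straight wall, inner face x = +70, 6 mm thick, top z = 34 mm. Lips at x = -138 and y = +-228 mm, tops z = 12 mm. Dark line scribed across the floor at y = -50 mm. The lane along the fence is clear up to the dock.
- knob: Gear handle knob: a small wheel lying on its flat side, 64 mm across, 36 mm tall, 0.17 to 0.35 kg, striped rim, Origin at the centre of its underside, z up. Touching the fence, its centre is at x = 38 mm of the tray. Starts 5 to 30 mm clear of the fence, centre between y = -155 and -85 mm. Slick plastic (friction about 0.35).
- lane_end (a point): Point on the tray floor, 38 mm from the fence, at y = +105 mm of the tray. The dock is a fitting clamped by the fence whose place is NOT measured: the resting face of its sprung pad stands 0 to 55 mm beyond this point along y and must be felt for (or seen). Dock block behind the pad: 64 mm wide, top z = 38 mm.
- pad (a joint): The dock's black sprung pad (30 mm wide, z = 11 to 33 mm, centred on the lane 38 mm from the fence): travel in m, 0 at rest, grows as pressed in along +y, rigid stop at 6 mm. Spring 1.6 N plus 0.4 N per mm. Latched home it stays in by 2 to 3 mm; to let the catch close, press well past that. Touching the rigid stop is harmless if gentle.
- catch (a joint): Spring catch of the dock, a 36 mm steel arm (z = 13 to 31 mm) beside the lane, on the side away from the fence: angle in rad, 0 shut, pushed outward to about 0.4 by the passing knob, then springs in behind it. Tip 20 mm from lane centre, 55 mm before the resting pad; pivot post 49 mm from lane centre, 80 mm before it, top z = 32 mm. Passing takes 5 to 12 N; force jumps when the pad bottoms.
- master_tip (a point): Tip of the short chrome battery master toggle, 35 mm long, on a black block on the tray near x = -98, y = +175 mm. Bystander.
- selector_end (a point): End of the bar grip of the black fuel selector, a rotary knob of 38 mm on a grey base, on the tray near x = -98, y = +95 mm. Bystander.
- plug: Small blue test plug standing loose on the tray, 26 mm across and 34 mm tall, origin at the centre of its underside, near the -x lip with y between -20 and +40 mm of the tray. Bystander.
Mind the look-alikes: they are no part of the job. Of the things that look like the knob, take the one that is nearest to the robot's base at the start. Of the things that look like the part that bears pad, take the one that is farthest to the robot's right at the start.

How it is judged:
By the outcome, as a careful person would: the job done as asked, in the order asked, and still so for the second after the job is handed in, with the robot touching nothing.
It also fails if it takes over 70 s, if anything falls off the work surface, if the arm or the gripper's body presses on something with over 40 N, if the wrist force passes 120 N, or if a joint passes its speed limit or range.

## Working session

There is one attempt and no reset: what is moved stays moved. The work goes in short steps, Python scripts to look and compute and a shell command to move; the robot and the scene stay as the last step left them, time stands still between calls to the robot, and variables do not carry over. Pictures are saved under pics/ and viewed, and the job is handed in when it is done.

```bash
ls; mkdir -p pics
python3 - <<'E'
from cell import arm
import cv2,numpy as np
for n in("scene","top"):
    im=arm.get_image(n); cv2.imwrite(f"pics/{n}0.png",im[:,:,::-1]); m=arm.camera_model(n); print(n,np.round(m["K"],1).tolist(),np.round(m["cam_to_world"],3).tolist())
s=arm.get_state(); print({k:np.round(v,3).tolist() for k,v in s.items()})
E
```

```text
pics
scene [[577.7, 0.0, 318.8], [0.0, 577.7, 242.3], [0.0, 0.0, 1.0]] [[0.75, 0.458, -0.477, 1.031], [0.661, -0.5, 0.559, -0.579], [0.017, -0.735, -0.678, 0.779], [0.0, 0.0, 0.0, 1.0]]
top [[448.6, 0.0, 314.1], [0.0, 448.6, 236.1], [0.0, 0.0, 1.0]] [[0.024, -0.982, 0.189, 0.393], [-1.0, -0.023, 0.007, 0.018], [-0.003, -0.189, -0.982, 0.822], [0.0, 0.0, 0.0, 1.0]]
{'t': 0.1, 'joints': [-58.374, 28.748, -24.454, 88.886, 12.652, 65.22, -12.049], 'dq': [0.069, -0.07, -0.036, -0.209, -0.044, 0.009, -0.028], 'tau': [-0.012, -56.787, -5.838, -27.991, -0.069, 0.024, 0.0], 'tool_pos': [0.185, 0.622, 0.226], 'ee_rot': [[0.285, 0.959, -0.001], [0.959, -0.285, -0.002], [-0.002, -0.0, -1.0]], 'ft_force': [0.326, -0.146, 0.833], 'wrist_torque': [-0.008, -0.034, 0.015], 'grip_width': 0.092}
```

View pics/scene0.png

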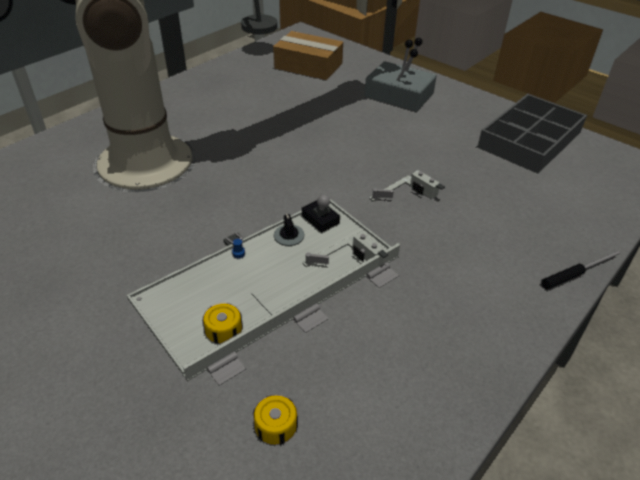

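View pics/top0.png

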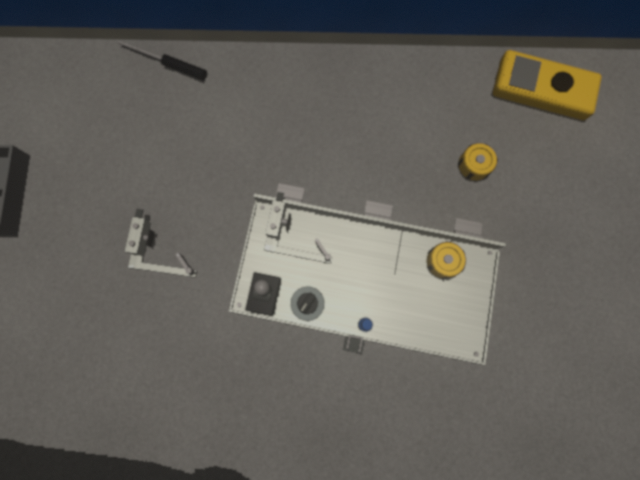

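The scene view shows the tray with the target knob at about (222,322) and a decoy knob at (276,420). In the top view the tray's corners are near (255,196), (505,244), (485,362) and (230,312), the knob is at (447,260), and the dock at (277,220) is the right-hand one. Next I'll enlarge crops for exact edges.

Run:
```python
import cv2
im=cv2.imread("pics/top0.png")
cv2.imwrite("pics/c1.png",cv2.resize(im[180:330,220:350],None,fx=4.5,fy=4,interpolation=cv2.INTER_CUBIC)[:, :])
cv2.imwrite("pics/c2.png",cv2.resize(im[225:375,350:520],None,fx=4,fy=4,interpolation=cv2.INTER_CUBIC))
im=cv2.imread("pics/scene0.png")
cv2.imwrite("pics/c3.png",cv2.resize(im[190:320,220:410],None,fx=4,fy=4,interpolation=cv2.INTER_CUBIC))
```

```text
(no output)
```

View pics/c1.png

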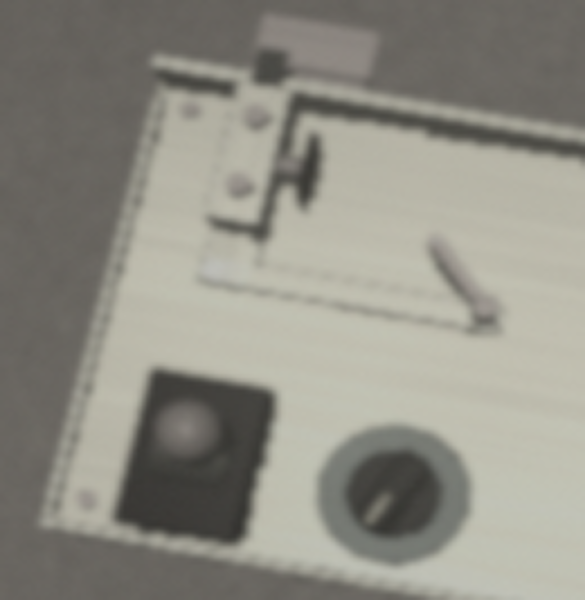

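View pics/c2.png

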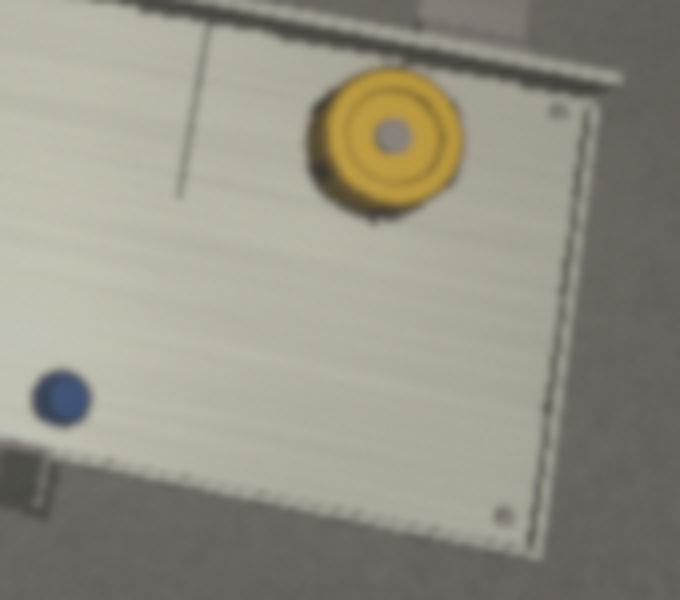

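View pics/c3.png

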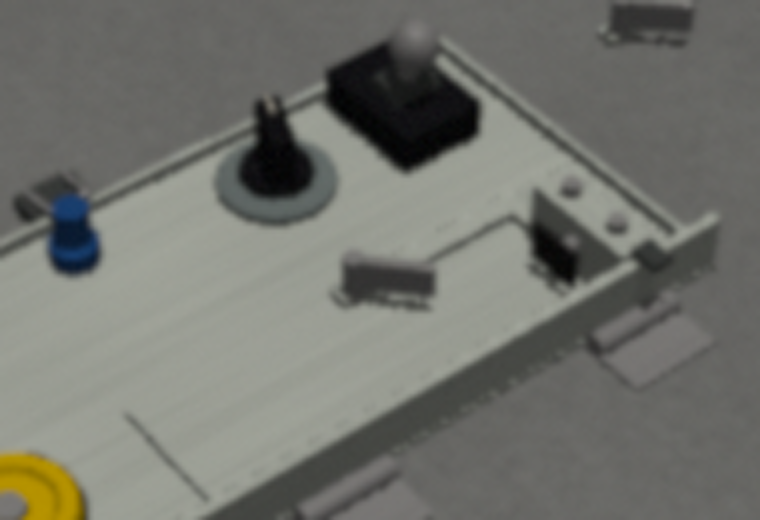

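```bash
cat > h.py <<'E'
import numpy as np
from cell import arm
def ray(n,u,v,z):
    m=arm.camera_model(n);K=np.array(m["K"]);T=np.array(m["cam_to_world"])
    d=T[:3,:3]@np.linalg.solve(K,[u,v,1]);o=T[:3,3];return o+d*(z-o[2])/d[2]
def proj(n,p):
    m=arm.camera_model(n);K=np.array(m["K"]);T=np.array(m["cam_to_world"])
    q=K@(T[:3,:3].T@(np.array(p)-T[:3,3]));return q[:2]/q[2]
E
cat > a.py <<'E'
from h import *
import cv2
L=[((229.3,311.2),(-140,230),12),((485,364),(-140,-230),10),((254.4,193.7),(76,230),34),((505.5,244.5),(76,-230),34)]
P=np.array([ray("top",*p,z/1000)[:2] for p,_,z in L]);Q=np.array([q for _,q,_ in L])/1000.
Pc,Qc=P-P.mean(0),Q-Q.mean(0)
a=np.arctan2((Qc[:,0]*Pc[:,1]-Qc[:,1]*Pc[:,0]).sum(),(Qc*Pc).sum())
R=np.array([[np.cos(a),-np.sin(a)],[np.sin(a),np.cos(a)]]);t=P.mean(0)-R@Q.mean(0)
print(np.degrees(a),t,((P-t)@R-Q)*1000)
f=lambda n,u,v,z:np.round((R.T@(ray(n,u,v,z)[:2]-t))*1000,1)
print("line",f("top",402.5,231.2,.004),f("top",395,274.5,.004))
im=cv2.imread("pics/top0.png")
hsv=cv2.cvtColor(im,cv2.COLOR_BGR2HSV)
print("knob hub",f("top",448.3,259,.036), ray("top",448.3,259,.036))
print("plug",f("top",365.7,324.3,.034),"sel",f("top",307,303,.02))
# pad / dock in crop1 coords
c=lambda x,y:(220+x/4.5,180+y/4)
for nm,p,z in [("padface top a",(322,135),.033),("padface b",(308,210),.033),("block front",(293,100),.038),("block front low",(262,222),.038),("arm pivot",(487,305),.032),("arm tip",(436,238),.031)]:
    print(nm,f("top",*c(*p),z))
d=lambda x,y:(220+x/4,190+y/4)
for nm,p,z in [("pad top L",(535,218),.033),("pad top R",(577,245),.033),("arm tip",(345,255),.031),("pivot",(432,265),.031)]:
    print("sc",nm,f("scene",*d(*p),z))
for n in(("top"),("scene")):
  for y in(-50,): 
    print(n,[np.round(proj(n,[*(R@np.array(q)/1000+t),.034]),1).tolist() for q in [(76,230),(76,-230)]])
np.savez("tray.npz",R=R,t=t)
E
python3 a.py
```

```text
-10.255059630253555 [ 0.50612487 -0.07821427] [[ 0.59859211 -0.94314165]
 [ 1.97630602  0.45164472]
 [-0.36780225 -0.05252067]
 [-2.20709588  0.54401761]]
line [ 68.1 -50.5] [-14.3 -50.4]
knob hub [  27.2 -133. ] [ 0.50917282 -0.21396761  0.036     ]
plug [-113.5  -10.8] sel [-97.7  96.1]
padface top a [ 52.7 155.8]
padface b [ 17.7 153.9]
block front [ 65.1 170.1]
block front low [  7.8 170.1]
arm pivot [-10.   75.6]
arm tip [ 15.8 101.4]
sc pad top L [ 24.1 160.9]
sc pad top R [ 50.1 164.5]
sc arm tip [-12.1  75.1]
sc pivot [ 17.7 103.2]
top [[254.4, 193.5], [506.0, 243.4]]
scene [[399.1, 243.9], [183.2, 367.6]]
```

```bash
cat > g.py <<'E'
import sys
from h import *
D=np.load("tray.npz");R,t=D["R"],D["t"]
s=arm.get_state();p=np.array(s["tool_pos"]);E=np.array(s["ee_rot"])
pt=R.T@(p[:2]-t)*1000
h=R.T@E[:2,0]
f=R.T@np.array(s["ft_force"])[:2]
print("t",round(s["t"],2),"tray",pt.round(1),"z",round(p[2]*1000,1),"head",round(np.degrees(np.arctan2(h[0],h[1])),1),"F tray",f.round(1),round(s["ft_force"][2],1),"w",round(s["grip_width"],3))
if len(sys.argv)>3:
    g=np.array([float(v) for v in sys.argv[1:4]])
    w=np.r_[R@g[:2]/1000+t,g[2]/1000]
    print("world",w.round(3),"tool mm",(E.T@(w-p)*1000).round(1),"units",(E.T@(w-p)/.075).round(2))
E
python3 g.py 0 200 150; python3 g.py -30 -131 150
```

```text
t 0.1 tray [-440.8  632.3] z 225.8 head 6.3 F tray [ 0.3 -0.1] 0.8 w 0.092
world [0.542 0.119 0.15 ] tool mm [-381.3  485.5   76.4] units [-5.08  6.47  1.02]
t 0.1 tray [-440.8  632.3] z 225.8 head 6.3 F tray [ 0.3 -0.1] 0.8 w 0.092
world [ 0.453 -0.202  0.15 ] tool mm [-713.6  491.9   77. ] units [-9.51  6.56  1.03]
```

```bash
python3 -m crank '[[1,[-0.4,0.5,0],[0,0,0.067]],[1,[-0.4,0.5,0],[0,0,0]],[1,[-0.4,0.5,0],[0,0,0]],[1,[-0.4,0.5,0],[0,0,0]],[1,[-0.4,0.5,0],[0,0,0]],[1,[-0.4,0.5,0],[0,0,0]],[1,[-0.4,0.5,0],[0,0,0]],[1,[-0.4,0.5,0],[0,0,0]]]' 40; python3 g.py -30 -131 120
```

```text
t: 0.9
tool_pos: [0.3901, 0.2959, 0.2266]
ee_rot: [[0.335, 0.942, -0.0], [0.942, -0.335, -0.0], [-0.0, -0.0, -1.0]]
ft_force: [0.3, 0.1, -0.5]
grip_width: 0.0323
t 0.9 tray [-180.8  347.5] z 226.6 head 9.3 F tray [0.3 0.1] -0.5 w 0.032
world [ 0.453 -0.202  0.12 ] tool mm [-447.8  226.2  106.6] units [-5.97  3.02  1.42]
```

```bash
python3 -m crank '[[1,[-0.55,0.3,0.1],[0,0,0]],[1,[-0.55,0.3,0.1],[0,0,0]],[1,[-0.55,0.3,0.1],[0,0,0]],[1,[-0.55,0.3,0.1],[0,0,0]],[1,[-0.55,0.3,0.1],[0,0,0]],[1,[-0.55,0.3,0.1],[0,0,0]],[1,[-0.55,0.3,0.1],[0,0,0]],[1,[-0.55,0.3,0.1],[0,0,0]]]' 40; python3 g.py -32 -131 60
```

```text
t: 1.7
tool_pos: [0.4484, -0.0752, 0.1664]
ee_rot: [[0.335, 0.942, 0.0], [0.942, -0.335, -0.0], [0.0, 0.0, -1.0]]
ft_force: [0.6, -0.4, 0.3]
grip_width: 0.0004
t 1.7 tray [-57.3  -7.3] z 166.4 head 9.3 F tray [ 0.7 -0.2] 0.3 w 0.0
world [ 0.451 -0.201  0.06 ] tool mm [-118.    44.9  106.4] units [-1.57  0.6   1.42]
```

```bash
python3 -m crank '[[1,[-0.5,0.2,0.3],[0,0,0]],[1,[-0.5,0.2,0.3],[0,0,0]],[1,[-0.57,0.2,0.3],[0,0,0]],[1,[0,0,0.3],[0,0,0]],[1,[0,0,0.2],[0,0,0]],[1,[0,0,0],[0,0,0]],[1,[0,0,0],[0,0,0]]]' 40; python3 g.py -32 -131 12
python3 - <<'E'
from h import *
import cv2
for n in("scene","top"): cv2.imwrite(f"pics/{n}1.png",arm.get_image(n)[:,:,::-1])
E
```

```text
t: 2.4
tool_pos: [0.4514, -0.1985, 0.0618]
ee_rot: [[0.335, 0.942, -0.001], [0.942, -0.335, 0.0], [0.0, -0.001, -1.0]]
ft_force: [0.6, 0.2, 1.7]
grip_width: 0.0003
t 2.4 tray [ -32.4 -128.1] z 61.8 head 9.3 F tray [0.6 0.3] 1.7 w 0.0
world [ 0.451 -0.201  0.012] tool mm [-2.8  0.9 49.8] units [-0.04  0.01  0.66]
```

View pics/scene1.png

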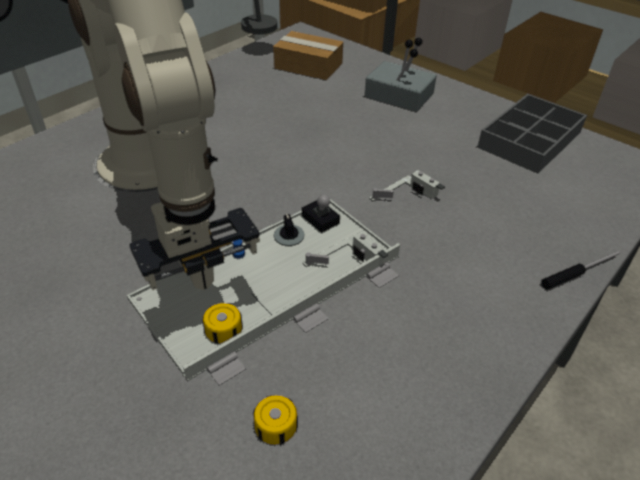

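View pics/top1.png

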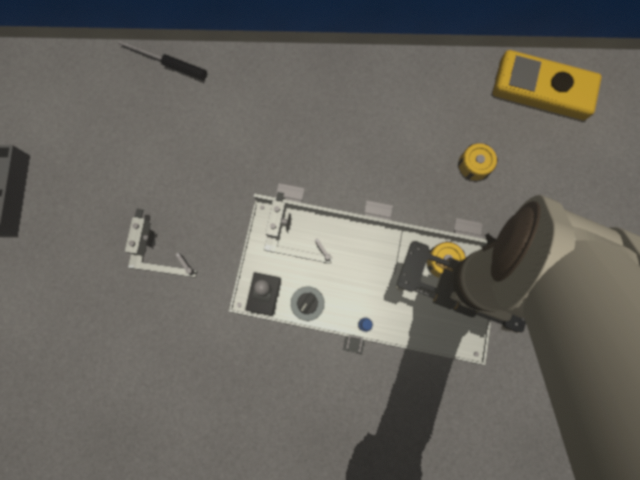

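```bash
python3 -m crank '[[1,[-0.04,0,0.33],[0,0,0]],[1,[0,0,0.31],[0,0,0]],[1,[0,0,0],[0,0,0]],[1,[0,0,0],[0,0,0]],[1,[0,0,0],[0,0,0]]]' ; python3 g.py -22 -131 13
```

```text
t: 3.0
tool_pos: [0.4518, -0.2019, 0.0154]
ee_rot: [[0.334, 0.942, 0.002], [0.942, -0.334, -0.001], [0.0, 0.002, -1.0]]
ft_force: [-0.2, 0.2, -0.1]
grip_width: 0.0003
t 3.0 tray [ -31.4 -131.4] z 15.4 head 9.3 F tray [-0.3  0.2] -0.1 w 0.0
world [ 0.461 -0.203  0.013] tool mm [1.9 9.2 2.4] units [0.03 0.12 0.03]
```

```bash
python3 -m crank '[[1,[0.01,0.06,0],[0,0,0]],[1,[0.01,0.06,0],[0,0,0]],[1,[0.005,0.03,0],[0,0,0]],[1,[0.005,0.03,0],[0,0,0]],[1,[0,0,0],[0,0,0]]]' ; python3 g.py -4 -131 15
```

```text
t: 3.5
tool_pos: [0.4646, -0.2041, 0.014]
ee_rot: [[0.335, 0.942, 0.0], [0.942, -0.335, -0.0], [0.0, 0.0, -1.0]]
ft_force: [-0.2, -0.1, -0.6]
grip_width: 0.0007
t 3.5 tray [ -18.5 -131.3] z 14.0 head 9.3 F tray [-0.1 -0.2] -0.6 w 0.001
world [ 0.479 -0.206  0.015] tool mm [ 2.6 14.2 -1. ] units [ 0.03  0.19 -0.01]
```

```bash
python3 -m crank '[[1,[0.005,0.03,0],[0,0,0]],[1,[0.005,0.03,0],[0,0,0]],[1,[0,0,0],[0,0,0]]]' ; python3 g.py -4 -131 15
```

```text
t: 3.8
tool_pos: [0.4686, -0.2048, 0.0138]
ee_rot: [[0.335, 0.942, -0.0], [0.942, -0.335, 0.0], [0.0, -0.0, -1.0]]
ft_force: [-0.4, 0.0, -0.5]
grip_width: 0.0004
t 3.8 tray [ -14.3 -131.3] z 13.8 head 9.3 F tray [-0.3 -0.1] -0.5 w 0.0
world [ 0.479 -0.206  0.015] tool mm [ 1.9 10.2 -1.2] units [ 0.03  0.14 -0.02]
```

```bash
python3 -m crank '[[1,[0.005,0.03,0],[0,0,0]],[1,[0.005,0.03,0],[0,0,0]],[1,[0,0,0],[0,0,0]]]' ; python3 g.py -4 -131 15
```

```text
t: 4.1
tool_pos: [0.4736, -0.2057, 0.014]
ee_rot: [[0.335, 0.942, 0.0], [0.942, -0.335, -0.0], [0.0, 0.0, -1.0]]
ft_force: [0.2, -0.7, -0.3]
grip_width: 0.0003
t 4.1 tray [  -9.3 -131.2] z 14.0 head 9.3 F tray [ 0.3 -0.6] -0.3 w 0.0
world [ 0.479 -0.206  0.015] tool mm [ 1.1  5.2 -1. ] units [ 0.01  0.07 -0.01]
```

```bash
python3 -m crank '[[1,[0.004,0.03,0],[0,0,0]],[1,[0.004,0.03,0],[0,0,0]],[1,[0,0,0],[0,0,0]]]' ; python3 g.py -4 -131 15
```

```text
t: 4.4
tool_pos: [0.4781, -0.2067, 0.014]
ee_rot: [[0.335, 0.942, 0.001], [0.942, -0.335, -0.0], [0.0, 0.001, -1.0]]
ft_force: [0.6, 0.6, 0.1]
grip_width: 0.0007
t 4.4 tray [  -4.7 -131.4] z 14.0 head 9.3 F tray [0.5 0.7] 0.1 w 0.001
world [ 0.479 -0.206  0.015] tool mm [ 0.5  0.6 -1. ] units [ 0.01  0.01 -0.01]
```

Run:
```python
from h import *
import cv2
im=arm.get_image("scene")[:,:,::-1];cv2.imwrite("pics/s2.png",cv2.resize(im[200:400,120:320],None,fx=3,fy=3,interpolation=cv2.INTER_CUBIC))
```

```text
(no output)
```

View pics/s2.png

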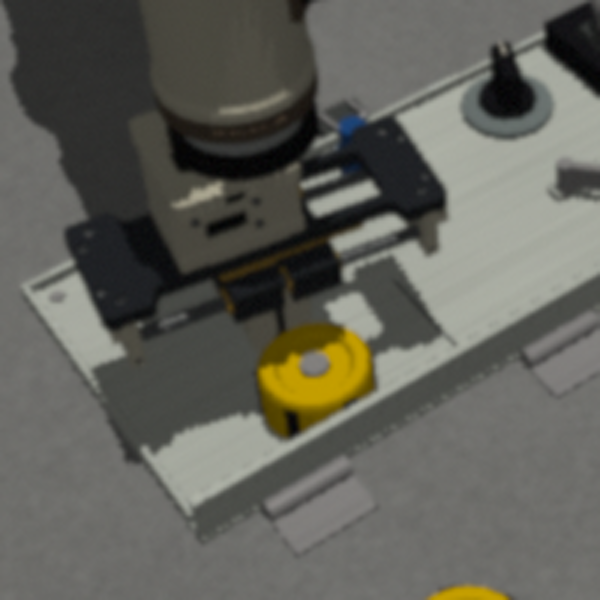

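```bash
cat > k.py <<'E'
import sys
from h import *
D=np.load("tray.npz");R,t=D["R"],D["t"]
n=sys.argv[1]
for z in(.036,.04):print(z,(R.T@(ray(n,float(sys.argv[2]),float(sys.argv[3]),z)[:2]-t)*1000).round(1))
E
python3 k.py scene 225 320.7;python3 k.py scene 222.3 317.5; python3 k.py top 448.3 259
python3 - <<'E'
from h import *
import cv2
for n in("scene0","scene1","top0"):
    im=cv2.imread(f"pics/{n}.png");h=cv2.cvtColor(im,cv2.COLOR_BGR2HSV)
    m=cv2.inRange(h,(15,150,60),(35,255,255))
    c=cv2.findContours(m,0,1)[0]
    for q in c:
        if cv2.contourArea(q)>200: print(n,cv2.boundingRect(q))
E
```

```text
0.036 [  37.2 -131.4]
0.04 [  40.3 -132.8]
0.036 [  28.7 -131.3]
0.04 [  31.8 -132.8]
0.036 [  27.2 -133. ]
0.04 [  26.4 -132. ]
scene0 (254, 395, 43, 50)
scene0 (203, 304, 39, 39)
scene1 (254, 395, 43, 50)
scene1 (203, 303, 39, 40)
top0 (432, 243, 33, 33)
top0 (463, 144, 34, 33)
top0 (494, 50, 107, 69)
```

```bash
python3 -m crank '[[1,[0.002,0.015,0],[0,0,0]],[1,[0,0,0],[0,0,0]],[1,[0,0,0],[0,0,0]]]' ; python3 g.py -4 -131 15
```

```text
t: 4.75
tool_pos: [0.4787, -0.2068, 0.014]
ee_rot: [[0.335, 0.942, 0.0], [0.942, -0.335, 0.0], [0.0, 0.0, -1.0]]
ft_force: [-0.7, -0.9, 0.5]
grip_width: 0.0004
t 4.75 tray [  -4.1 -131.4] z 14.0 head 9.3 F tray [-0.5 -1. ] 0.5 w 0.0
world [ 0.479 -0.206  0.015] tool mm [ 0.4  0.1 -1. ] units [ 0.01  0.   -0.01]
```

```bash
python3 -m crank '[[1,[0.002,0.015,0],[0,0,0]],[1,[0,0,0],[0,0,0]],[1,[0,0,0],[0,0,0]]]' ; python3 g.py -4 -131 15
```

```text
t: 5.05
tool_pos: [0.4788, -0.2068, 0.0138]
ee_rot: [[0.335, 0.942, -0.002], [0.942, -0.335, 0.001], [0.0, -0.002, -1.0]]
ft_force: [-4.0, 0.8, 3.1]
grip_width: 0.0008
t 5.05 tray [  -4.  -131.4] z 13.8 head 9.3 F tray [-4.  0.] 3.1 w 0.001
world [ 0.479 -0.206  0.015] tool mm [ 0.4 -0.1 -1.2] units [ 0.   -0.   -0.02]
```

```bash
python3 -m crank '[[1,[-0.04,-0.25,0],[0,0,0]],[1,[0,0,0],[0,0,0]],[1,[-0.4,0.06,0],[0,0,0]],[1,[-0.4,0.07,0],[0,0,0]],[1,[0,0,0],[0,0,0]],[1,[0,0,0],[0,0,0]]]' ; python3 g.py 35 -193 14
```

```text
t: 5.65
tool_pos: [0.4511, -0.2646, 0.0142]
ee_rot: [[0.337, 0.942, 0.002], [0.942, -0.337, -0.001], [-0.0, 0.002, -1.0]]
ft_force: [0.5, 0.4, -0.5]
grip_width: 0.0002
t 5.65 tray [ -20.9 -193.2] z 14.2 head 9.4 F tray [0.4 0.5] -0.5 w 0.0
world [ 0.506 -0.274  0.014] tool mm [ 9.4 55.2  0.3] units [0.13 0.74 0.  ]
```

```bash
python3 -m crank '[[1,[0.04,0.25,0],[0,0,0]],[1,[0.045,0.25,0],[0,0,0]],[1,[0.04,0.24,0],[0,0,0]],[1,[0,0,0],[0,0,0]],[1,[0,0,0],[0,0,0]]]' ; python3 g.py 35 -100 14
python3 - <<'E'
from h import *
import cv2
im=arm.get_image("scene")[:,:,::-1];cv2.imwrite("pics/s3.png",cv2.resize(im[200:400,120:320],None,fx=3,fy=3,interpolation=cv2.INTER_CUBIC))
im=arm.get_image("top")[:,:,::-1];cv2.imwrite("pics/t3.png",im)
E
```

```text
t: 6.15
tool_pos: [0.5059, -0.2717, 0.0137]
ee_rot: [[0.333, 0.943, -0.0], [0.943, -0.333, 0.001], [0.001, -0.001, -1.0]]
ft_force: [-0.6, 0.1, -0.2]
grip_width: 0.0002
t 6.15 tray [  34.2 -190.5] z 13.7 head 9.2 F tray [-0.6  0. ] -0.2 w 0.0
world [ 0.523 -0.183  0.014] tool mm [ 89.4 -13.7  -0.3] units [ 1.19 -0.18 -0.  ]
```

View pics/s3.png

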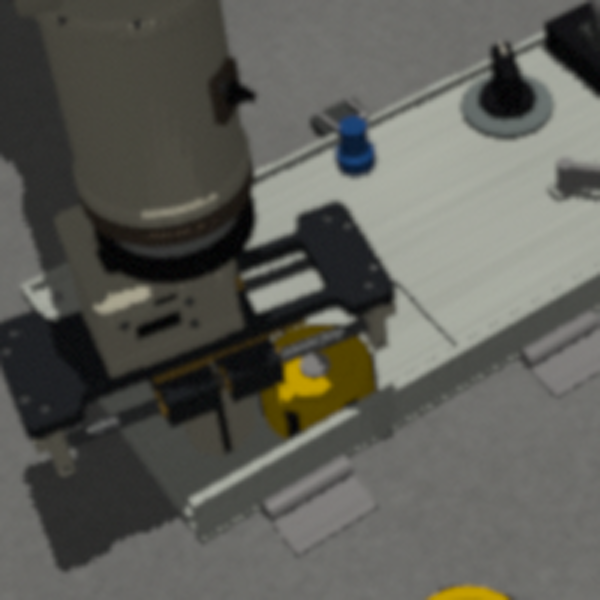

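View pics/t3.png

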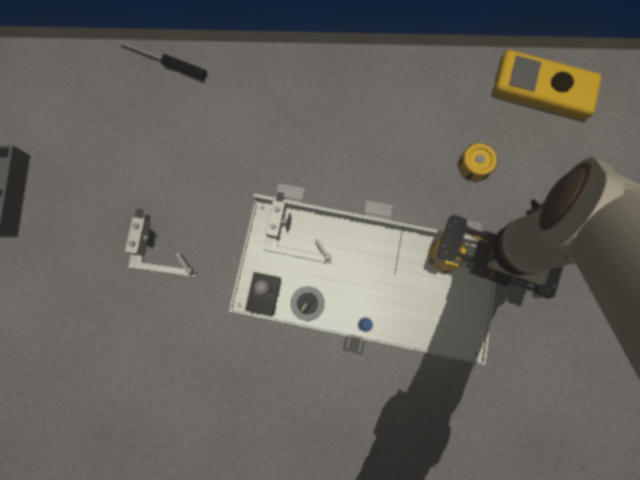

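Run:
```python
from h import *
s=arm.get_state();p=np.array(s["tool_pos"]);E=np.array(s["ee_rot"])
c=lambda q:((proj("scene",q)-[120,200])*3).round(0)
print("tcp",c(p))
for z in(0,-20,-40,-60,-66,-80):
  print(z,[c(p+E@np.array([x,0,z])/1000).tolist() for x in(-90,-19,19,80,90)])
```

```text
tcp [220. 436.]
0 [[56.0, 502.0], [187.0, 450.0], [253.0, 423.0], [356.0, 381.0], [373.0, 375.0]]
-20 [[49.0, 479.0], [181.0, 427.0], [249.0, 400.0], [353.0, 358.0], [370.0, 352.0]]
-40 [[41.0, 456.0], [176.0, 403.0], [244.0, 376.0], [351.0, 335.0], [368.0, 328.0]]
-60 [[33.0, 432.0], [170.0, 379.0], [240.0, 352.0], [348.0, 310.0], [365.0, 304.0]]
-66 [[31.0, 424.0], [168.0, 372.0], [238.0, 345.0], [347.0, 303.0], [364.0, 296.0]]
-80 [[25.0, 407.0], [164.0, 354.0], [235.0, 327.0], [345.0, 285.0], [362.0, 279.0]]
```

Run:
```python
from h import *
from scipy.optimize import least_squares
s=arm.get_state();p=np.array(s["tool_pos"]);E=np.array(s["ee_rot"])
for n,px in(("R",(247,315)),("L",(141.5,357.3))):
  sg=1 if n=="R" else -1
  for y in(0,5,10,20,37):
    r=least_squares(lambda v:proj("scene",p+E@np.array([v[0],y,v[1]])/1000)-px,[sg*90,-40]).x
    print(n,y,r.round(1))
```

```text
R 0 [ 96.7 -21.9]
R 5 [ 94.9 -28.1]
R 10 [ 93.2 -34.3]
R 20 [ 89.7 -46.8]
R 37 [ 83.7 -68. ]
L 0 [-81.7 -20.9]
L 5 [-81.9 -27.1]
L 10 [-82.2 -33.4]
L 20 [-82.7 -45.9]
L 37 [-83.6 -67.1]
```

```bash
python3 -m crank '[[1,[0.07,-0.005,0],[0,0,0]],[1,[0.06,-0.008,0],[0,0,0]],[1,[0.06,-0.01,0],[0,0,0]],[1,[0.06,-0.01,0],[0,0,0]],[1,[0.06,-0.01,0],[0,0,0]],[1,[0,0,0],[0,0,0]]]' ; python3 g.py 35 20 14
python3 - <<'E'
from h import *
import cv2
im=arm.get_image("scene")[:,:,::-1];cv2.imwrite("pics/s4.png",cv2.resize(im[200:400,120:320],None,fx=3,fy=3,interpolation=cv2.INTER_CUBIC))
E
```

```text
t: 6.85
tool_pos: [0.5105, -0.2491, 0.0139]
ee_rot: [[0.334, 0.943, -0.0], [0.943, -0.334, 0.001], [0.0, -0.0, -1.0]]
ft_force: [-0.5, -0.2, 0.0]
grip_width: 0.0005
t 6.85 tray [  34.7 -167.4] z 13.9 head 9.2 F tray [-0.5 -0.3] 0.0 w 0.0
world [ 0.544 -0.065  0.014] tool mm [185.  -29.9   0. ] units [ 2.47 -0.4   0.  ]
```

View pics/s4.png

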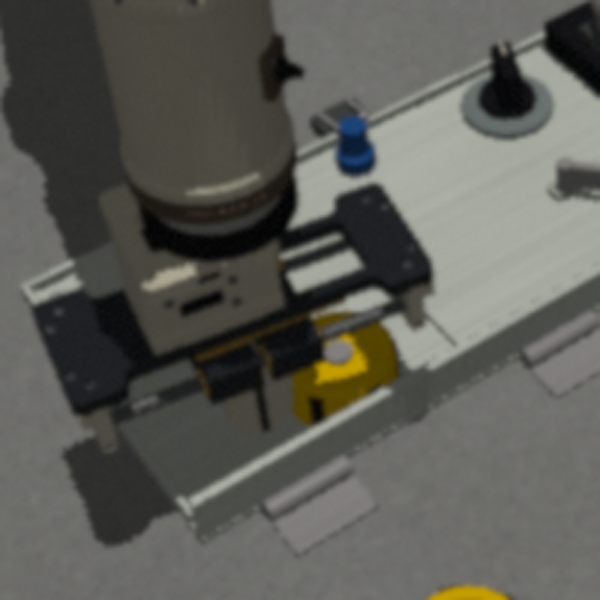

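```bash
python3 k.py scene 232.7 316.7; python3 -m crank '[[1,[0.06,-0.01,0],[0,0,0]],[1,[0.08,-0.013,0],[0,0,0]],[1,[0.08,-0.013,0],[0,0,0]],[1,[0.08,-0.013,0],[0,0,0]],[1,[0.08,-0.013,0],[0,0,0]],[1,[0.08,-0.013,0],[0,0,0]],[1,[0.06,-0.01,0],[0,0,0]],[1,[0,0,0],[0,0,0]]]' ; python3 g.py 35 20 14
python3 - <<'E'
from h import *
import cv2
im=arm.get_image("scene")[:,:,::-1];cv2.imwrite("pics/s5.png",cv2.resize(im[200:400,120:320],None,fx=3,fy=3,interpolation=cv2.INTER_CUBIC))
E
```

```text
0.036 [  37.7 -116.8]
0.04 [  40.7 -118.3]
t: 7.7
tool_pos: [0.5178, -0.2099, 0.014]
ee_rot: [[0.333, 0.943, 0.0], [0.943, -0.333, 0.001], [0.001, -0.0, -1.0]]
ft_force: [-0.0, 1.0, 0.5]
grip_width: 0.0001
t 7.7 tray [  34.9 -127.6] z 14.0 head 9.2 F tray [-0.2  1. ] 0.5 w 0.0
world [ 0.544 -0.065  0.014] tool mm [ 1.457e+02 -2.360e+01  1.000e-01] units [ 1.94 -0.31  0.  ]
```

View pics/s5.png

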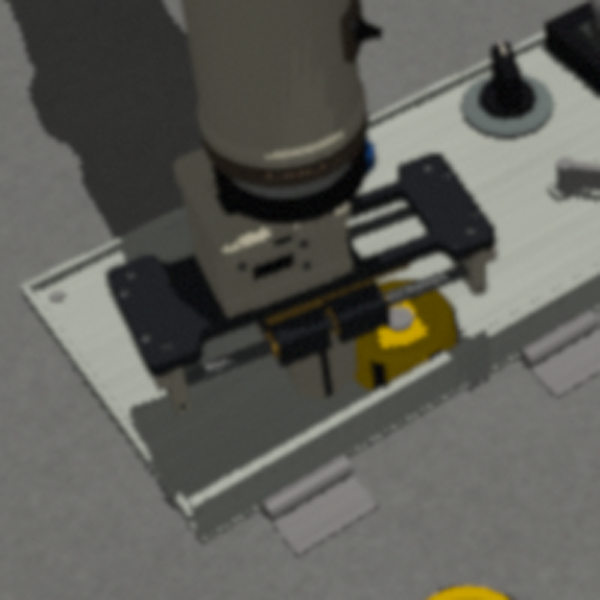

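```bash
python3 k.py scene 253.3 305.7; python3 -m crank '[[1,[0.06,-0.01,0],[0,0,0]],[1,[0.09,-0.015,0],[0,0,0]],[1,[0.09,-0.015,0],[0,0,0]],[1,[0.09,-0.015,0],[0,0,0]],[1,[0.09,-0.015,0],[0,0,0]],[1,[0.09,-0.015,0],[0,0,0]],[1,[0.09,-0.015,0],[0,0,0]],[1,[0.09,-0.015,0],[0,0,0]]]' ; python3 g.py 35 20 14;  python3 -m crank '[[1,[0.09,-0.014,0],[0,0,0]],[1,[0.09,-0.014,0],[0,0,0]],[1,[0.09,-0.014,0],[0,0,0]],[1,[0.09,-0.014,0],[0,0,0]],[1,[0.09,-0.014,0],[0,0,0]],[1,[0.06,-0.01,0],[0,0,0]],[1,[0,0,0],[0,0,0]]]' ; python3 g.py 35 20 14
python3 - <<'E'
from h import *
import cv2
im=arm.get_image("scene")[:,:,::-1];cv2.imwrite("pics/s6.png",cv2.resize(im[180:380,200:400],None,fx=3,fy=3,interpolation=cv2.INTER_CUBIC))
E
```

```text
0.036 [ 38.4 -76.4]
0.04 [ 41.4 -78.1]
t: 8.55
tool_pos: [0.5267, -0.1589, 0.0139]
ee_rot: [[0.335, 0.942, -0.0], [0.942, -0.335, 0.0], [0.0, -0.0, -1.0]]
ft_force: [-1.0, -0.9, -0.2]
grip_width: 0.0007
t 8.55 tray [ 34.6 -75.8] z 13.9 head 9.3 F tray [-0.8 -1.1] -0.2 w 0.001
world [ 0.544 -0.065  0.014] tool mm [ 94.6 -15.   -0.1] units [ 1.26 -0.2  -0.  ]
t: 9.25
tool_pos: [0.5341, -0.1203, 0.014]
ee_rot: [[0.333, 0.943, 0.0], [0.943, -0.333, 0.001], [0.001, 0.0, -1.0]]
ft_force: [0.3, 0.3, -0.7]
grip_width: 0.0005
t 9.25 tray [ 35.  -36.4] z 14.0 head 9.2 F tray [0.3 0.3] -0.7 w 0.001
world [ 0.544 -0.065  0.014] tool mm [55.6 -9.1 -0. ] units [ 0.74 -0.12 -0.  ]
```

View pics/s6.png

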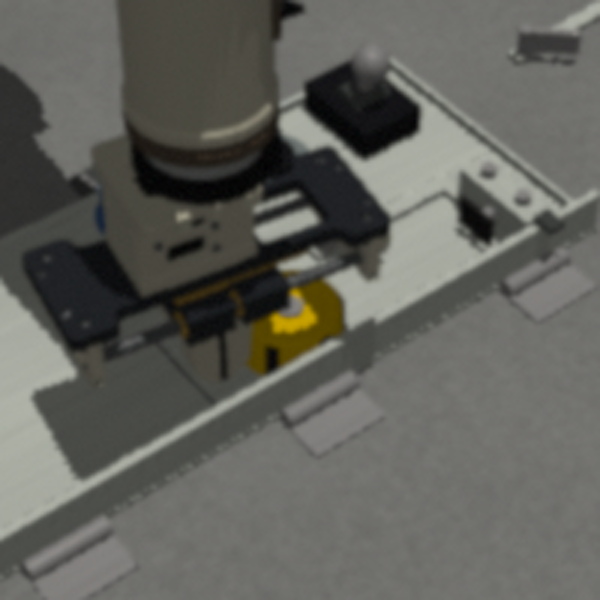

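```bash
python3 k.py scene 297 282.3; python3 -m crank '[[1,[0.08,-0.013,0],[0,0,0]],[1,[0.1,-0.016,0],[0,0,0]],[1,[0.1,-0.016,0],[0,0,0]],[1,[0.1,-0.016,0],[0,0,0]],[1,[0.1,-0.016,0],[0,0,0]],[1,[0.1,-0.016,0],[0,0,0]],[1,[0.06,-0.01,0],[0,0,0]],[1,[0,0,0],[0,0,0]]]' ; python3 g.py 35 20 14
python3 - <<'E'
from h import *
import cv2
im=arm.get_image("scene")[:,:,::-1];cv2.imwrite("pics/s7.png",cv2.resize(im[160:360,220:420],None,fx=3,fy=3,interpolation=cv2.INTER_CUBIC))
E
```

```text
0.036 [39.8 14.8]
0.04 [42.8 12.5]
t: 10.1
tool_pos: [0.5429, -0.0723, 0.0139]
ee_rot: [[0.333, 0.943, 0.0], [0.943, -0.333, 0.001], [0.001, 0.0, -1.0]]
ft_force: [-0.2, 0.1, 1.0]
grip_width: 0.0008
t 10.1 tray [35.1 12.3] z 13.9 head 9.2 F tray [-0.3  0. ] 1.0 w 0.001
world [ 0.544 -0.065  0.014] tool mm [ 7.5 -1.3 -0.1] units [ 0.1  -0.02 -0.  ]
```

View pics/s7.png

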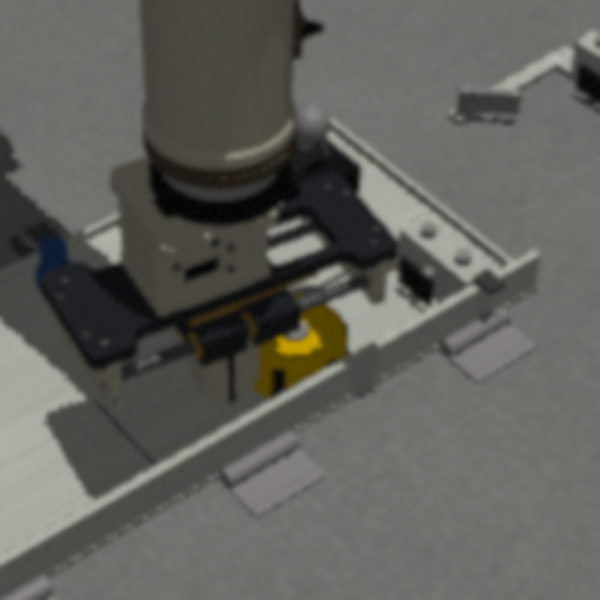

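```bash
python3 -m crank '[[1,[0.04,-0.006,0],[0,0,0]],[1,[0.04,-0.006,0],[0,0,0]],[1,[0.04,-0.006,0],[0,0,0]],[1,[0.027,-0.005,0],[0,0,0]]]' >/dev/null; python3 g.py; python3 -m crank '[[1,[0.02,-0.003,0],[0,0,0]],[1,[0.02,-0.003,0],[0,0,0]],[1,[0,0,0],[0,0,0]]]' >/dev/null; python3 g.py
```

```text
t 10.55 tray [35.  22.1] z 13.9 head 9.3 F tray [-0.9 -0.4] 1.6 w 0.0
t 10.85 tray [35.1 25.4] z 13.9 head 9.3 F tray [-1.3 -1. ] -0.1 w 0.0
```

```bash
python3 -m crank '[[1,[0.02,-0.003,0],[0,0,0]],[1,[0.02,-0.003,0],[0,0,0]]]' >/dev/null; python3 g.py; python3 -m crank '[[1,[0.02,-0.003,0],[0,0,0]],[1,[0.02,-0.003,0],[0,0,0]]]' >/dev/null; python3 g.py
```

```text
t 11.05 tray [35.2 27.4] z 13.9 head 9.3 F tray [-1.1 -3.5] 0.9 w 0.0
t 11.25 tray [35.3 30.5] z 14.0 head 9.3 F tray [-0.7 -4. ] -0.0 w 0.001
```

```bash
for i in 1; do python3 -m crank '[[1,[0.02,-0.003,0],[0,0,0]],[1,[0.02,-0.003,0],[0,0,0]]]' >/dev/null; python3 g.py; python3 -m crank '[[1,[0.02,-0.003,0],[0,0,0]],[1,[0.02,-0.003,0],[0,0,0]]]' >/dev/null; python3 g.py;python3 -m crank '[[1,[0.02,-0.003,0],[0,0,0]],[1,[0.02,-0.003,0],[0,0,0]]]' >/dev/null; python3 g.py; python3 -m crank '[[1,[0.02,-0.003,0],[0,0,0]],[1,[0.02,-0.003,0],[0,0,0]]]' >/dev/null; python3 g.py; done
```

```text
t 11.45 tray [35.3 33.9] z 14.0 head 9.3 F tray [-0.1 -3.7] -0.1 w 0.0
t 11.65 tray [35.3 37.2] z 14.0 head 9.3 F tray [-0.9 -4.2] 0.9 w 0.001
t 11.85 tray [35.3 40.3] z 14.0 head 9.3 F tray [-0.8 -4.5] 1.3 w 0.0
t 12.05 tray [35.4 43.3] z 14.0 head 9.3 F tray [ 0.1 -4.8] 1.1 w 0.0
```

```bash
python3 -m crank '[[1,[0.02,-0.003,0],[0,0,0]],[1,[0.02,-0.003,0],[0,0,0]],[1,[0.02,-0.003,0],[0,0,0]]]' >/dev/null; python3 g.py; python3 -m crank '[[1,[0.02,-0.003,0],[0,0,0]],[1,[0.02,-0.003,0],[0,0,0]],[1,[0.02,-0.003,0],[0,0,0]]]' >/dev/null; python3 g.py;python3 -m crank '[[1,[0.02,-0.003,0],[0,0,0]],[1,[0.02,-0.003,0],[0,0,0]],[1,[0.02,-0.003,0],[0,0,0]]]' >/dev/null; python3 g.py; python3 -m crank '[[1,[0.02,-0.003,0],[0,0,0]],[1,[0.02,-0.003,0],[0,0,0]]]' >/dev/null; python3 g.py
python3 - <<'E'
from h import *
import cv2
im=arm.get_image("scene")[:,:,::-1];cv2.imwrite("pics/s8.png",cv2.resize(im[160:360,220:420],None,fx=3,fy=3,interpolation=cv2.INTER_CUBIC))
E
```

```text
t 12.35 tray [35.3 47.8] z 13.9 head 9.3 F tray [-1.2 -4.8] 0.8 w 0.0
t 12.65 tray [35.2 52.2] z 13.9 head 9.3 F tray [-1.4 -5.4] 1.4 w 0.0
t 12.95 tray [35.2 56.8] z 13.9 head 9.3 F tray [-1.6 -5.3] 2.1 w 0.001
t 13.15 tray [35.1 59.8] z 13.9 head 9.3 F tray [-2.  -4.1] 1.4 w 0.0
```

View pics/s8.png

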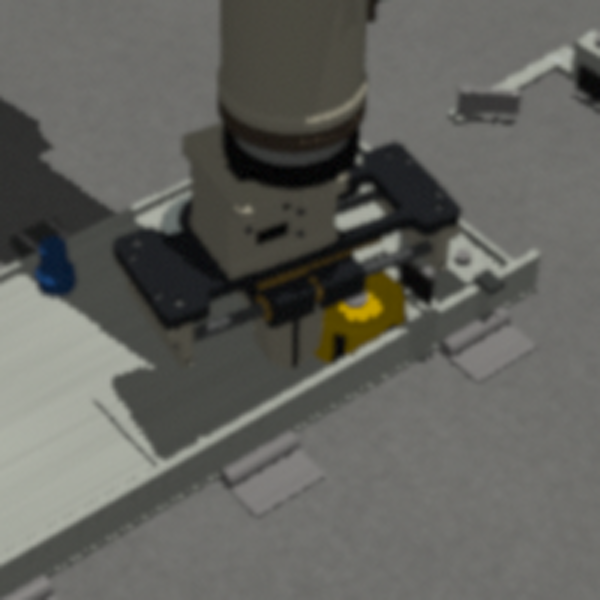

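```bash
python3 -m crank '[[1,[0.02,-0.003,0],[0,0,0]],[1,[0.02,-0.003,0],[0,0,0]]]' >/dev/null; python3 g.py; python3 -m crank '[[1,[0.015,-0.002,0],[0,0,0]],[1,[0.015,-0.002,0],[0,0,0]]]' >/dev/null; python3 g.py;python3 -m crank '[[1,[0.015,-0.002,0],[0,0,0]],[1,[0.015,-0.002,0],[0,0,0]]]' >/dev/null; python3 g.py; python3 -m crank '[[1,[0.015,-0.002,0],[0,0,0]],[1,[0.015,-0.002,0],[0,0,0]]]' >/dev/null; python3 g.py
```

```text
t 13.4 tray [35.1 62.7] z 13.9 head 9.3 F tray [-1.4 -5. ] 3.3 w 0.0
t 13.6 tray [35.2 65.1] z 13.9 head 9.3 F tray [-1.8 -4.5] 2.1 w 0.0
t 13.8 tray [35.1 67.4] z 13.9 head 9.3 F tray [-1.8 -5.1] 1.8 w 0.0
t 14.0 tray [35.2 69.7] z 13.9 head 9.3 F tray [-1.8 -4.8] 2.9 w 0.0
```

```bash
python3 -m crank '[[1,[0.015,-0.002,0],[0,0,0]],[1,[0.01,-0.002,0],[0,0,0]]]' >/dev/null; python3 g.py; python3 -m crank '[[1,[0.01,-0.002,0],[0,0,0]],[1,[0.01,-0.002,0],[0,0,0]]]' >/dev/null; python3 g.py;python3 -m crank '[[1,[0.01,-0.002,0],[0,0,0]],[1,[0.01,-0.002,0],[0,0,0]]]' >/dev/null; python3 g.py
```

```text
t 14.2 tray [35.2 71.7] z 13.9 head 9.3 F tray [-2.4 -5.2] 2.1 w 0.0
t 14.4 tray [35.2 73.4] z 13.9 head 9.3 F tray [-2.3 -4.2] 2.8 w 0.0
t 14.6 tray [35.2 74.9] z 13.8 head 9.3 F tray [-2.1 -4.7] 1.2 w 0.0
```

```bash
python3 -m crank '[[1,[0.01,-0.002,0],[0,0,0]],[1,[0.01,-0.002,0],[0,0,0]]]' >/dev/null; python3 g.py; python3 -m crank '[[1,[0.01,-0.002,0],[0,0,0]],[1,[0.006,-0.001,0],[0,0,0]]]' >/dev/null; python3 g.py
```

```text
t 14.8 tray [35.3 76.5] z 13.9 head 9.3 F tray [-2.  -4.5] 2.1 w 0.001
t 15.0 tray [35.3 76.9] z 13.9 head 9.3 F tray [-2.6 -6.7] 3.1 w 0.001
```

```bash
python3 -m crank '[[1,[0.01,-0.002,0],[0,0,0]],[1,[0,0,0],[0,0,0]]]' >/dev/null; python3 g.py; python3 -m crank '[[1,[0.01,-0.002,0],[0,0,0]],[1,[0,0,0],[0,0,0]]]' >/dev/null; python3 g.py
```

```text
t 15.2 tray [35.3 77.5] z 13.9 head 9.3 F tray [-2.4 -5.3] 3.1 w 0.0
t 15.4 tray [35.3 78.2] z 13.9 head 9.3 F tray [-2.8 -6.8] 1.8 w 0.0
```

```bash
python3 -m crank '[[1,[0.01,-0.002,0],[0,0,0]],[1,[0,0,0],[0,0,0]]]' >/dev/null; python3 g.py; python3 -m crank '[[1,[0.01,-0.002,0],[0,0,0]],[1,[0,0,0],[0,0,0]]]' >/dev/null; python3 g.py
python3 - <<'E'
from h import *
import cv2
im=arm.get_image("scene")[:,:,::-1];cv2.imwrite("pics/s9.png",cv2.resize(im[190:320,300:420],None,fx=4.5,fy=4.5,interpolation=cv2.INTER_CUBIC))
im=arm.get_image("top")[:,:,::-1];cv2.imwrite("pics/t9.png",cv2.resize(im[170:320,220:370],None,fx=4,fy=4,interpolation=cv2.INTER_CUBIC))
E
```

```text
t 15.6 tray [35.3 78.9] z 13.9 head 9.3 F tray [-3.  -5.8] 3.2 w 0.0
t 15.8 tray [35.2 79.7] z 13.9 head 9.3 F tray [-3.2 -6.3] 2.7 w 0.0
```

View pics/s9.png

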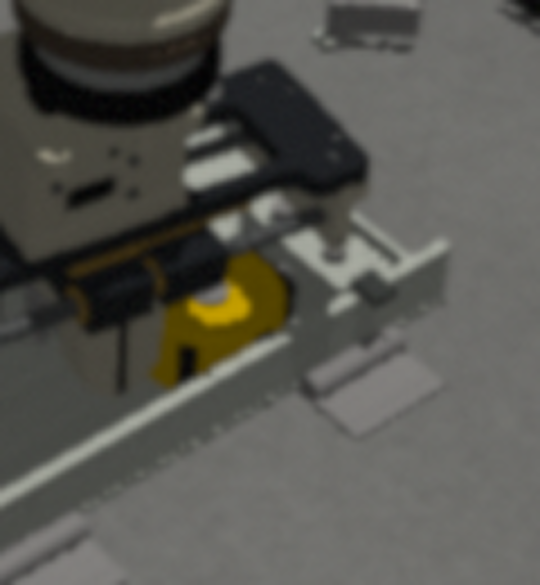

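View pics/t9.png

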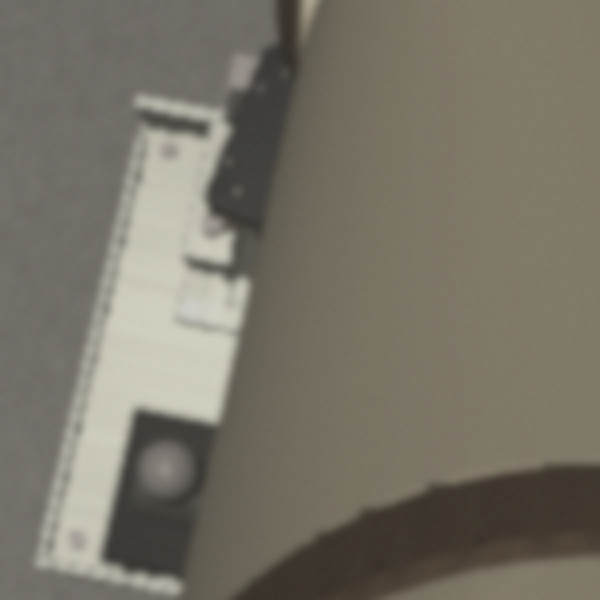

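```bash
python3 -m crank '[[1,[0.01,-0.002,0],[0,0,0]],[1,[0,0,0],[0,0,0]]]' >/dev/null; python3 g.py; python3 -m crank '[[1,[0.01,-0.002,0],[0,0,0]],[1,[0,0,0],[0,0,0]]]' >/dev/null; python3 g.py
```

```text
t 16.1 tray [35.2 80.4] z 13.8 head 9.3 F tray [-2.8 -7. ] 1.5 w 0.0
t 16.3 tray [35.2 81.1] z 13.9 head 9.3 F tray [-1.7 -6.1] 2.2 w 0.0
```

```bash
python3 -m crank '[[1,[0.008,-0.001,0],[0,0,0]],[1,[0,0,0],[0,0,0]]]' >/dev/null; python3 g.py
```

```text
t 16.5 tray [35.2 81.6] z 13.9 head 9.3 F tray [-2.2 -6.8] 3.1 w 0.001
```

```bash
python3 -m crank '[[1,[0.008,-0.001,0],[0,0,0]],[1,[0,0,0],[0,0,0]]]' >/dev/null; python3 g.py
```

```text
t 16.7 tray [35.2 82. ] z 13.9 head 9.4 F tray [-3.5 -7.1] 3.2 w 0.0
```

```bash
python3 -m crank '[[1,[0.008,-0.001,0],[0,0,0]],[1,[0,0,0],[0,0,0]]]' >/dev/null; python3 g.py
```

```text
t 16.9 tray [35.2 82.4] z 13.9 head 9.4 F tray [-1.9 -7.4] 3.2 w 0.001
```

```bash
python3 -m crank '[[1,[0.008,-0.001,0],[0,0,0]],[1,[0,0,0],[0,0,0]]]' >/dev/null; python3 g.py
```

```text
t 17.1 tray [35.2 83. ] z 13.9 head 9.4 F tray [-2.6 -6.4] 3.8 w -0.0
```

```bash
python3 -m crank '[[1,[0.008,-0.001,0],[0,0,0]],[1,[0,0,0],[0,0,0]]]' >/dev/null; python3 g.py
```

```text
t 17.3 tray [35.2 83. ] z 13.9 head 9.4 F tray [-3.5 -8.3] 4.1 w 0.0
```

```bash
python3 -m crank '[[1,[0.008,-0.001,0],[0,0,0]],[1,[0,0,0],[0,0,0]]]' >/dev/null; python3 g.py
```

```text
t 17.5 tray [35.2 83.1] z 13.9 head 9.4 F tray [-4.1 -9.6] 3.5 w 0.0
```

```bash
python3 -m crank '[[1,[0.008,-0.001,0],[0,0,0]],[1,[0,0,0],[0,0,0]],[1,[0,0,0],[0,0,0]]]' >/dev/null; python3 g.py
```

```text
t 17.8 tray [35.2 83.1] z 13.9 head 9.4 F tray [ -2.9 -11.2] 5.0 w 0.0
```

```bash
python3 -m crank '[[1,[-0.02,0.003,0],[0,0,0]],[1,[-0.03,0.005,0],[0,0,0]],[1,[-0.05,0.008,0],[0,0,0]],[1,[0,0,0],[0,0,0]]]' >/dev/null; python3 g.py;python3 -m crank '[[1,[-0.2,0.033,0],[0,0,0]],[1,[-0.3,0.05,0],[0,0,0]],[1,[-0.3,0.05,0],[0,0,0]],[1,[0,0,-0.4],[0,0,0]],[1,[0,0,-0.6],[0,0,0]],[1,[0,0,-0.6],[0,0,0]],[1,[-0.5,0,-0.3],[0,0,0]],[1,[-0.6,0,0],[0,0,0]]]' >/dev/null; python3 g.py; python3 -m crank '[[1,[-0.6,0,0],[0,0,0]],[1,[-0.6,0,0],[0,0,0]],[1,[-0.6,0,0],[0,0,0]],[1,[-0.6,0,0],[0,0,0]],[1,[-0.3,0,0],[0,0,0]],[1,[0,0,0],[0,0,0]],[1,[0,0,0],[0,0,0]]]' >/dev/null; python3 g.py
python3 - <<'E'
from h import *
import cv2
im=arm.get_image("scene")[:,:,::-1];cv2.imwrite("pics/s10f.png",im);cv2.imwrite("pics/s10.png",cv2.resize(im[190:320,260:420],None,fx=4.5,fy=4.5,interpolation=cv2.INTER_CUBIC))
im=arm.get_image("top")[:,:,::-1];cv2.imwrite("pics/t10.png",cv2.resize(im[180:330,220:380],None,fx=4,fy=4,interpolation=cv2.INTER_CUBIC));cv2.imwrite("pics/t10f.png",im)
E
```

```text
t 18.2 tray [36.3 79.4] z 14.1 head 9.3 F tray [ 0.3 -1.2] -0.8 w 0.001
t 19.0 tray [ 26.6 -62.4] z 161.2 head 9.0 F tray [ 0.4 -1. ] -0.2 w 0.0
t 19.7 tray [ -10.3 -263.8] z 156.5 head 9.4 F tray [0.  0.1] 0.2 w 0.0
```

View pics/s10.png

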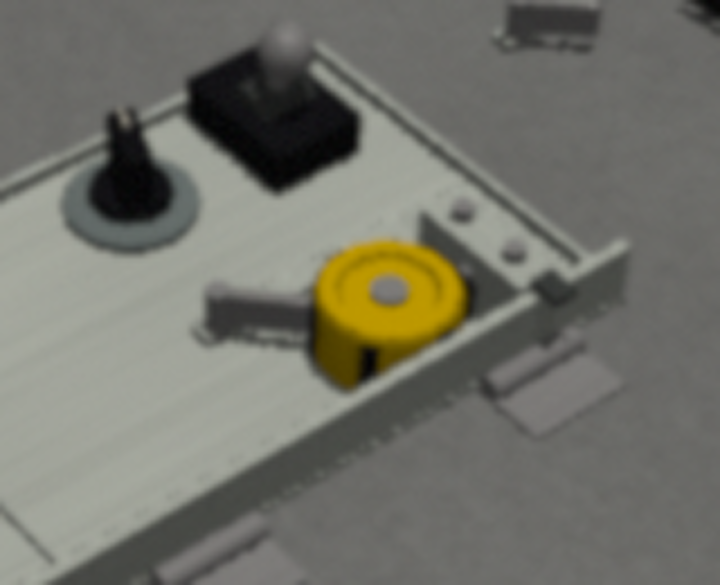

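View pics/t10.png

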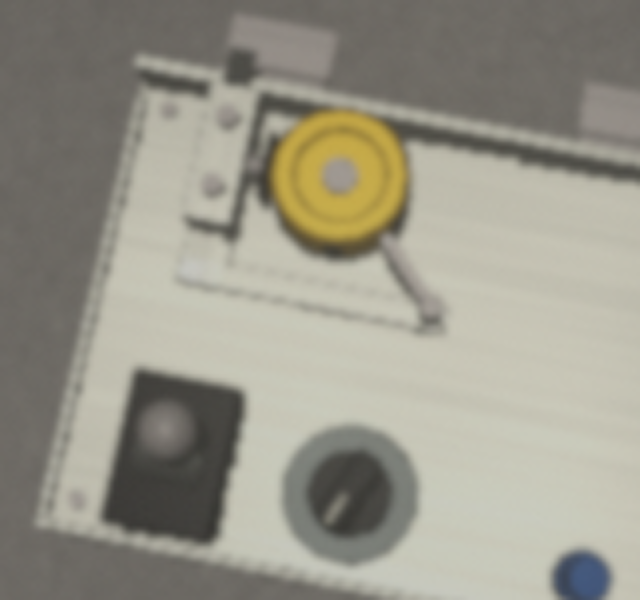

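View pics/s10f.png

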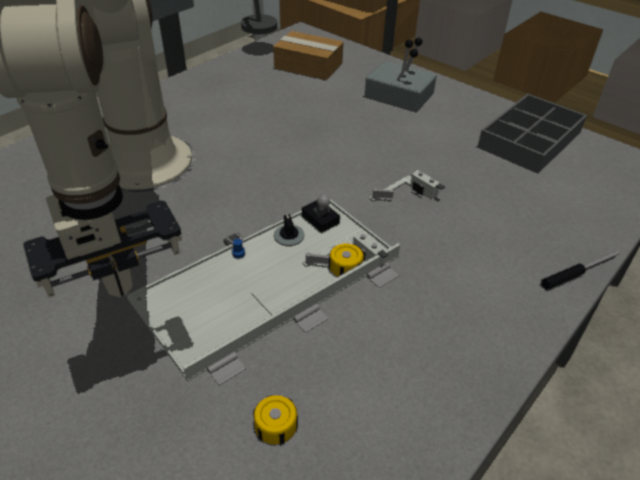

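```bash
python3 k.py top 305 223.75; python3 k.py scene 346.4 254.4
python3 - <<'E'
import cv2
a=cv2.imread("pics/top0.png");b=cv2.imread("pics/t10f.png")
A=cv2.resize(a[225:270,290:340],None,fx=8,fy=8,interpolation=cv2.INTER_CUBIC);B=cv2.resize(b[225:270,290:340],None,fx=8,fy=8,interpolation=cv2.INTER_CUBIC)
cv2.imwrite("pics/cmp.png",cv2.hconcat([A,B]))
d=cv2.absdiff(a,b).max(2)
print("plug/sel/toggle diff",d[310:335,355:378].max(),d[285:322,288:328].max(),d[270:318,245:283].max())
E
```

```text
0.036 [ 38.8 127.9]
0.04 [ 38.  127.7]
0.036 [ 38.6 130.1]
0.04 [ 41.6 127.3]
plug/sel/toggle diff 9 9 9
```

View pics/cmp.png

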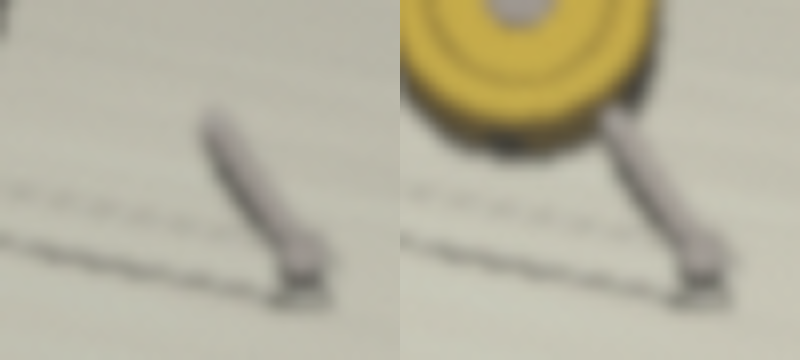

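```bash
python3 -m crank '[[1,[0,0,0],[0,0,0]],[1,[0,0,0],[0,0,0]],[1,[0,0,0],[0,0,0]]]'
python3 - <<'E'
from cell import arm
print(arm.hand_in())
E
```

```text
t: 20.1
tool_pos: [0.4497, -0.3347, 0.1565]
ee_rot: [[0.333, 0.943, 0.0], [0.943, -0.333, 0.0], [0.0, 0.0, -1.0]]
ft_force: [0.7, 0.8, 0.1]
grip_width: 0.0006
the job is handed in; nothing more can be done
None
```

The knob is latched in the dock, and I handed the job in at about 20 s of the 70 s allowed; no verdict was reported. With the fingers shut I nudged the knob against the fence at y ≈ -131 mm, well before the line at -50. I then pushed it along the fence, past the catch, until the pad bottomed, and moved the arm clear.

**Force:** the highest reading, taken at the end of each move, was about 12–13 N against the 22 N limit. It came as I bottomed the pad.

**Knob and pad:** the last pictures put the knob centre at x ≈ 38, y ≈ 128 mm, touching the fence. I estimated the resting pad face at y ≈ 155 mm from the top view. That puts the pad about 3–5 mm in, against the 2–3 mm expected. The scene view had put the pad face at about 161–164 mm, which disagrees. I went by the felt contact and the shut catch; the pad travel itself was not measured directly.

**Catch:** it lies at the same angle in the picture as before the job, closed behind the knob.

**Bystanders:** the plug, selector and toggle look unchanged from the first picture in the top view.

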